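# Push a slide plate out over the end of its ledge

### The job

On the low grey ledge lie two flat metal slide plates, each in its own lane. Push the blue-ended plate along its lane with the fingertips until its blue end sticks out about 4 cm past the open end of the ledge, so that someone can get hold of its edge; then take the hand away. Only push it, do not pick it up, and leave the yellow-ended plate, the bottle, the vial and the slide box where they are.

Things in the scene. Friction and masses are not known exactly. Their poses are not given: they have to be found in the camera images.
- ledge: Grey low platform, fixed, 144 mm (its x) by 280 mm (its y); origin at the centre of its underside on the worktop, flat top 40 mm above it. Three black fences (8 mm wide, 8 mm above the flat top) run along its y at x = -68, 0 and +68 mm, leaving two lanes 60 mm wide centred at x = -34 and +34 mm. A black wall of the same section closes the end at +y (its inner face at y = +132 mm); the end at -y is open, without a wall.
- ledge_lip (a point): Middle of the upper edge of the ledge's open end, level with the flat top; axes as those of the ledge, so -y points out past the end.
- blue_plate_center (a point): Centre (half-way up) of the blue-ended plate: loose aluminium plate 50 mm (its x) by 125 mm (its y) by 6 mm thick, about 0.12 kg, flat in one of the two lanes (which one varies), with its length nearly along the lane and 2 to 8 mm of play at the sides. The 40 mm at its -y end, towards the ledge's open end, are blue. Its plain rear edge is at y = +62.5 mm, with at least 70 mm of bare lane behind it.
- blue_plate_lead (a point): Middle of the blue plate's leading (-y) edge, half-way up its thickness.
- yellow_plate_center (a point): Centre of the yellow-ended plate: same plate with a yellow end, in the other lane.
- bottle: White bottle with a light-blue cap and band, 46 mm across and 128 mm high, loose, standing on the worktop beyond the ledge's open end; origin at the centre of its foot.
- strip_vial: Dark vial with a white flip cap, 33x28x60 mm, loose, standing on the worktop beyond the ledge's walled end; origin at the centre of its foot.
- slide_box: Blue closed box, 75x102x33 mm, loose, on the worktop to the right of the ledge; origin at the centre of its underside.
There are look-alikes about, which are no part of the job. What is shaped like the part that bears blue_plate_center but black is not meant.

How it is judged:
By the outcome, as a careful person would: the job done as asked, in the order asked, and still so for the second after the job is handed in, with the robot touching nothing.
It also fails if it takes over 35 s, if anything falls off the work surface, if the arm or the gripper's body presses on something with over 40 N, if the wrist force passes 120 N, or if a joint passes its speed limit or range.

### The arm

A 6-joint arm with a two-finger parallel gripper is mounted at the origin on a cart in front of the work surface, level with it; the furniture and walls round the work are solid. World frame = base frame: x ahead of the robot, y to its left, z up, the work surface at z = 0. Lengths are in mm, angles in rad, forces in N, time in s.
With the tool pointing down it reaches from about 275 to 750 mm from the base axis. Payload 10.2 kg.
Tool frame: the origin (TCP) lies at the very end of the fingers, on their centre line; the grasp point (between the pads) lies 19 mm behind it (ctrl.grip_depth is the distance from the TCP to the grasp point, in mm); z points along the fingers, x is the direction in which the jaws open and shut, and the axes are right-handed (so a half turn about z gives the same grasp; the last joint's range is limited). The gripper opens to 85 mm and grips with 20 to 120 N. Pads are 22 mm wide; open, the fingers measure 114 mm over their backs; the gripper's body (76 mm by 85 mm) begins 54 mm behind the grasp point. The pads swing forward as they close: fully open they stand 13 mm farther back than shut.
Start: joints at [1.071, 0.313, 1.498, -0, 1.331, -0.223], TCP at [143.484, 505.018, 231.294] pointing down, gripper open.
Joint ranges: [-2.94, 2.94], [-0.97, 2.17], [0.19, 2.56], [-1.23, 4.37], [0.02, 3.11], [-2.88, 2.88]. Speed limits (rad/s): [2.39, 2.39, 3.01, 3.14, 3.14, 3.14].

### API

Orientations are given as a unit quaternion [w, x, y, z].
In Python, from rig import ctrl gives the robot as it stands.
- The arm moves only by the tool play_rows, never from a script. Its argument "motion" is a list of rows, each a list of 2 entries, a list of its own where there are three numbers: the shift along the tool's x, y, z in mm, then the turn, a rotation vector about the tool's x, y, z in degrees. A call has 1 to 20 rows; each row shifts and turns the commanded pose from where the row before left it, along the tool's axes as they then stand; what a row does not reach is not made up. A row lasts 1/12 s, in which the tool goes at most 41.7 mm and 7.16 degrees, less where a joint would pass 70% of its speed; a pose out of reach is approached as far as the arm can. A call with a gripper value outside its range is refused whole. "fingers" is the finger opening in mm, from 0 to 85.4, set as the call begins (left out, the last holds). The fingers move at their own pace and stop on an object; "squeeze" is the grip in N (left out, the last holds). Time passes only in rows, so rows that do not move let the fingers close. It gives the time, the measured TCP pose, the force and the opening at its end, in the units of the state.
- ctrl.sense(): the state, without advancing time (a new reading comes with each control period).
- ctrl.capture(name): name is "scene" or "top"; returns the picture (384x512x3 uint8, red, green, blue); there is no depth.
- ctrl.get_calibration(name): a dict with "K" (3x3 intrinsics, pixels), "k1" (the pictures are not rectified: a ray, as slopes to the right and down, at radius r is drawn at 1 + k1 r^2 times it, then the intrinsics apply), "R" (3x3) and "t" (3): a world point X has camera coordinates R X + t. Camera axes: x right, y down, z forward; pixel columns grow to the right and rows downward; lengths in mm; the calibration is good to about 2 mm. A picture is of the moment at which its call begins. get_calibration takes no time and is no camera call.
- ctrl.finish_job(): hands the job in, once; it reports no verdict.
Trained networks look in the newest picture that a camera, given by its name, has taken for a name from the list of things; names that differ only in an ending like _2 or _b are one class to them, and where a whole thing is asked for, a point or a joint stands for the part that bears it (a point fixed in the world has none). Each returns a list of dicts, best first, with "p" (0 to 1); they miss things now and then, are a little off and sometimes report something else, mostly with a low value. They report only what shows in the picture. A call takes as long as a camera call. They do not tell look-alikes from the thing itself.
- ctrl.spot_in(camera, name): "position" ([column, row] as shares, 0 to 1, of the picture: columns of its width, rows of its height, amid what is visible of it).
The state is a dict: "time_s": time; "joints": joint angles; "dq": joint speeds; "tau": joint torques, N m; "eef_pos": TCP position; "ee_rot": TCP orientation; "force": force on the tool from outside, world axes, zero at the start; "wrist_torque": the same for the moment, N m; "grip_width": opening from 0.0 (shut) to 1.0 (fully open).
Only numpy, scipy, OpenCV 4.12 (cv2) and the standard library are available. Lean on these libraries where they do the work, as an engineer would, in place of code of your own. Each camera call takes 0.05 s, during which the arm holds its last target. There are 200 camera calls.

## Working session

There is one attempt and no reset: what is moved stays moved. The work goes in short steps, Python scripts to look and compute and a tool call to move; the robot and the scene stay as the last step left them, time stands still between calls to the robot, and variables do not carry over. Pictures are saved under pics/ and viewed, about 8 in all and at most 12, crops included, and the job is handed in when it is done.

Besides the shell and the picture viewer there is one more tool, called in YAML: its name, and indented under it one key for each argument. play_rows: Moves the arm, as the interface text tells. Its arguments: {"type":"object","properties":{"motion":{"type":"array"},"fingers":{"type":"number"},"squeeze":{"type":"number"}},"required":["motion"]}

```bash
mkdir -p pics
cat > h.py <<'E'
import numpy as np, cv2
from rig import ctrl
def ray(cam,u,v):
    c=ctrl.get_calibration(cam);K=np.array(c['K']);R=np.array(c['R']);t=np.array(c['t'])
    d=np.array([(u-K[0,2])/K[0,0],(v-K[1,2])/K[1,1]]);s=d.copy()
    for _ in range(20): s=d/(1+c['k1']*(s@s))
    return -R.T@t, R.T@np.array([s[0],s[1],1])
def toz(cam,u,v,z):
    o,d=ray(cam,u,v); return o+d*(z-o[2])/d[2]
def proj(cam,X):
    c=ctrl.get_calibration(cam);K=np.array(c['K']);p=np.array(c['R'])@np.array(X,float)+np.array(c['t'])
    s=p[:2]/p[2];s=s*(1+c['k1']*(s@s));return K[:2,:2]@s+K[:2,2]
E
python3 - <<'E'
from h import *
a=ctrl.capture("scene");b=ctrl.capture("top")
cv2.imwrite('pics/s0.png',a[...,::-1]);cv2.imwrite('pics/t0.png',cv2.resize(b[...,::-1],(800,600),interpolation=cv2.INTER_CUBIC))
for cam in("scene","top"):
  for n in("ledge","ledge_lip","blue_plate_center","blue_plate_lead","yellow_plate_center","bottle","strip_vial","slide_box"):
    try:
      r=ctrl.spot_in(cam,n)
      print(cam,n,[(np.round(np.array(q['position'])*[512,384],1).tolist(),round(q['p'],2)) for q in r[:3]])
    except Exception as e: print(cam,n,e)
s=ctrl.sense();print(s['time_s'],s['eef_pos'],s['ee_rot'],s['force'],s['grip_width'])
E
```

```text
scene ledge [([211.3, 253.9], 0.58), ([180.9, 306.6], 0.44)]
scene ledge_lip [([213.9, 261.1], 0.74)]
scene blue_plate_center [([288.0, 168.6], 0.81), ([236.4, 234.4], 0.72)]
scene blue_plate_lead [([236.2, 229.3], 0.66), ([290.4, 166.6], 0.64)]
scene yellow_plate_center [([214.0, 217.9], 0.79)]
scene bottle [([254.8, 169.5], 0.58), ([214.0, 254.2], 0.52)]
scene strip_vial [([179.1, 306.8], 0.68)]
scene slide_box [([319.7, 126.1], 0.77)]
top ledge [([185.8, 202.1], 0.67)]
top ledge_lip [([188.1, 202.8], 0.72)]
top blue_plate_center [([293.7, 219.3], 0.9), ([209.3, 213.6], 0.84)]
top blue_plate_lead [([209.0, 212.9], 0.96), ([299.3, 215.3], 0.66)]
top yellow_plate_center [([211.3, 193.1], 0.73)]
top bottle [([209.0, 194.0], 0.59), ([274.8, 194.2], 0.53)]
top strip_vial [([143.3, 203.8], 0.47)]
top slide_box [([357.5, 222.5], 0.83)]
0.9 [143.50296129 505.01313341 231.28619195] [-7.24431751e-06  7.97908024e-01  6.02779218e-01 -1.48816141e-05] [-0.40551015 -0.96867408  0.61195264] 1.0006601669323765
```

View pics/t0.png

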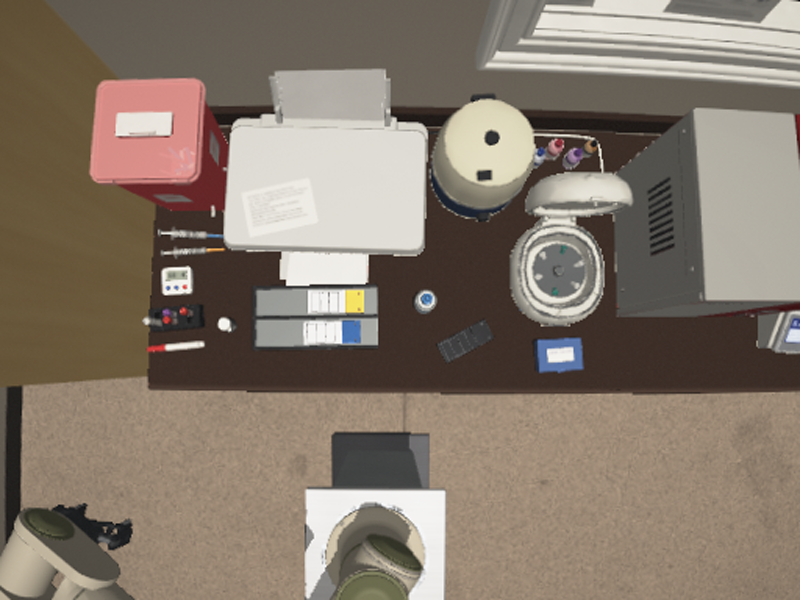

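View pics/s0.png

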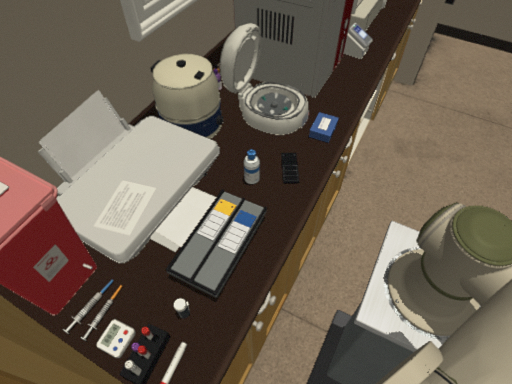

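The top view (800x600) shows the ledge at x 254–378, y 287–348. Its open end is on the right, i.e. world −y. The blue-ended plate is at about (332,331) in the near lane, the yellow one at about (337,301), and the bottle at (426,300). The candidates for the blue plate are the one with the blue end at (332,331) and the black look-alike at (465,340). The first fits, since it has a blue end and lies in a lane. I'll confirm this with an enlarged crop.

Run:
```python
from h import *
a=cv2.imread('pics/s0.png');b=ctrl.capture("top")[...,::-1]
cv2.imwrite('pics/traw.png',b)
c1=cv2.resize(b[176:232,150:284],(800,334),interpolation=cv2.INTER_CUBIC)
c2=cv2.resize(a[185:300,160:280],None,fx=2.2,fy=2.2,interpolation=cv2.INTER_CUBIC)
p=np.zeros((590,800,3),np.uint8);p[:334]=c1;p[336:336+c2.shape[0],:c2.shape[1]]=c2[:254];
cv2.imwrite('pics/crop1.png',p)
for n,u,v,z in [("blue spot",209.3,213.6,46),("led c",185.8,202.1,40),("L far-left",163,184,40),("near-left",163,223,40),("far-right",242,184,40),("near-right",242,223,40)]:
  print(n,toz("top",u,v,z).round(1))
```

```text
blue spot [500.4 110.   46. ]
led c [539.8 193.4  40. ]
L far-left [602.6 275.2  40. ]
near-left [466.2 271.6  40. ]
far-right [605.1  -1.8  40. ]
near-right [469.1  -3.3  40. ]
```

View pics/crop1.png

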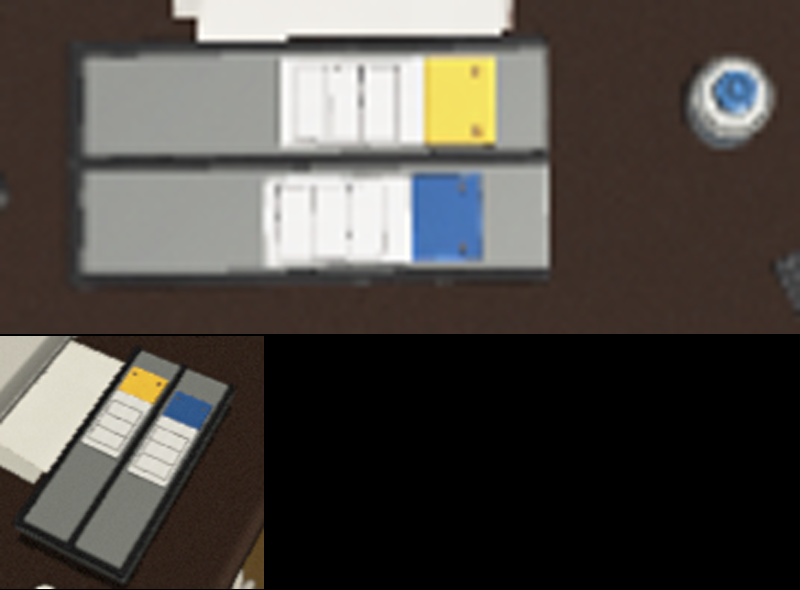

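The crop confirms it. The near lane holds the plate with the blue end, with its rear edge at crop x≈264, lead at ≈484 and the lip at ≈548. The black item (780,270) lies off the ledge and is the look-alike.

Run:
```python
from h import *
def C(x,y,z): return toz("top",150+(x+.5)/5.97-.5,176+(y+.5)/5.964-.5,z)
for n,x,y,z in [("rear mid",264,219,46),("rear top",266,176,46),("rear bot",262,263,46),("lead mid",484,217,46),("lead top",484,174,46),("lead bot",484,262,46),("lip",548,218,40),("lip top",547,105,40),
 ("fence near L",76,277,48),("fence near R",550,275,48),("midfence L",80,158,48),("midfence R",548,158,48),("farfence L",80,48,48),("farfence R",548,45,48),("wall inner",83,220,48),("bottle cap",736,92,128)]:
  print(n,C(x,y,z).round(1))
a=cv2.imread('pics/s0.png')
def S(x,y,z): return toz("scene",160+(x+.5)/2.2-.5,185+(y-336+.5)/2.2-.5,z)
print("scene: rear",S(147,476,46).round(1),"lead",S(193,401,46).round(1),"lip",S(210,375,40).round(1), S(101,551,48).round(1))
```

```text
rear mid [504.3 163.7  46. ]
rear top [529.3 163.1  46. ]
rear bot [478.8 164.4  46. ]
lead mid [506.8  36.2  46. ]
lead top [531.7  36.5  46. ]
lead bot [480.7  35.9  46. ]
lip [506.8  -0.7  40. ]
lip top [572.8   0.6  40. ]
fence near L [469.4 272.2  48. ]
fence near R [473.5  -2.4  48. ]
midfence L [538.6 271.6  48. ]
midfence R [ 5.412e+02 -5.000e-01  4.800e+01]
farfence L [603.  273.4  48. ]
farfence R [6.072e+02 3.000e-01 4.800e+01]
wall inner [502.5 268.9  48. ]
bottle cap [ 572.7 -104.1  128. ]
scene: rear [502.9 159.3  46. ] lead [506.4  43.   46. ] lip [508.6  -5.6  40. ] [499.2 262.5  48. ]
```

play_rows:
  motion:
    - [[-13.6,30.6,0],[0,0,5.2]]
    - [[-15.8,35.7,0],[0,0,0]]
    - [[-15.8,35.7,0],[0,0,0]]
  fingers: 0
  squeeze: 20

```text
time_s: 1.2
eef_pos: [224.9, 427.5, 231.2]
ee_rot: [0.0, 0.824, 0.567, 0.0]
force: [-0.1, 0.5, 0.2]
grip_width: 0.603
```

```bash
cat >> h.py <<'E'
from scipy.spatial.transform import Rotation as Ro
def st(target=None,yaw=0.7):
    s=ctrl.sense();q=s['ee_rot'];R=Ro.from_quat([q[1],q[2],q[3],q[0]])
    print('t',round(s['time_s'],2),'pos',np.round(s['eef_pos'],1),'F',np.round(s['force'],1),'g',round(s['grip_width'],2),'j',np.round(s['joints'],2))
    if target is not None:
        print('shift in tool',(R.inv().apply(np.array(target)-s['eef_pos'])).round(1))
        y=np.deg2rad(yaw);T=Ro.from_matrix(np.array([[np.cos(y),np.sin(y),0],[np.sin(y),-np.cos(y),0],[0,0,-1]]).T)
        print('turn',np.rad2deg((R.inv()*T).as_rotvec()).round(2))
E
python3 -c "
from h import *
st([504,207,231])"
```

```text
t 1.2 pos [224.9 427.5 231.2] F [-0.1  0.5  0.2] g 0.6 j [ 0.84  0.22  1.62 -0.    1.3  -0.36]
shift in tool [-1.060e+02  3.395e+02  2.000e-01]
turn [ 1.000e-02 -0.000e+00  6.833e+01]
```

play_rows:
  motion:
    - [[-10.6,34,0],[0,0,0]]
    - [[-10.6,34,0],[0,0,0]]
    - [[-10.6,34,0],[0,0,0]]
    - [[-10.6,34,0],[0,0,0]]
    - [[-10.6,34,0],[0,0,0]]
    - [[-10.6,34,0],[0,0,0]]
    - [[-10.6,34,0],[0,0,0]]
    - [[-10.6,34,0],[0,0,0]]
    - [[-10.6,34,0],[0,0,0]]
    - [[0,0,0],[0,0,6.8]]
    - [[0,0,0],[0,0,6.8]]
    - [[0,0,0],[0,0,6.8]]
    - [[0,0,0],[0,0,6.8]]
    - [[0,0,0],[0,0,6.8]]
    - [[0,0,0],[0,0,6.8]]
    - [[0,0,0],[0,0,6.8]]
    - [[0,0,0],[0,0,6.8]]
    - [[0,0,0],[0,0,6.8]]
    - [[0,0,0],[0,0,6.8]]

```text
time_s: 2.78
eef_pos: [475.8, 229.4, 231.3]
ee_rot: [0.0, 1.0, 0.005, 0.0]
force: [1.2, 0.9, 0.2]
grip_width: 0.002
```

```bash
python3 -c "
from h import *
st([504,207,60])"
```

```text
t 2.78 pos [475.8 229.4 231.3] F [1.2 0.9 0.2] g 0.0 j [ 0.23  0.32  1.49 -0.    1.33  0.22]
shift in tool [ 28.   22.7 171.3]
turn [ 0.  -0.  -0.1]
```

play_rows:
  motion:
    - [[14,11,20],[0,0,0]]
    - [[14,11.5,20],[0,0,0]]
    - [[0,0,30],[0,0,0]]
    - [[0,0,30],[0,0,0]]
    - [[0,0,30],[0,0,0]]
    - [[0,0,25],[0,0,0]]
    - [[0,0,16],[0,0,0]]
    - [[0,0,0],[0,0,0]]
    - [[0,0,0],[0,0,0]]

```text
time_s: 3.53
eef_pos: [504.1, 207.4, 60.3]
ee_rot: [0.0, 1.0, 0.008, -0.0]
force: [0.6, -0.1, 0.4]
grip_width: 0.001
```

Run:
```python
from h import *
st([504,207,42])
a=ctrl.capture("scene")[...,::-1];b=ctrl.capture("top")[...,::-1]
p=np.zeros((600,800,3),np.uint8)
p[:,:400]=cv2.resize(a[170:320,160:260],(400,600),interpolation=cv2.INTER_CUBIC)
p[:240,400:]=cv2.resize(b[174:234,155:255],(400,240),interpolation=cv2.INTER_CUBIC)
cv2.imwrite('pics/c2.png',p)
print(proj('scene',ctrl.sense()['eef_pos']),proj('top',ctrl.sense()['eef_pos']))
```

```text
t 3.53 pos [504.1 207.4  60.3] F [ 0.6 -0.1  0.4] g 0.0 j [ 0.18  0.55  1.63 -0.    0.96  0.16]
shift in tool [-0.1  0.4 18.3]
turn [0.01 0.05 0.24]
[215.22054735 260.44146457] [180.3639518  211.79505203]
```

View pics/c2.png

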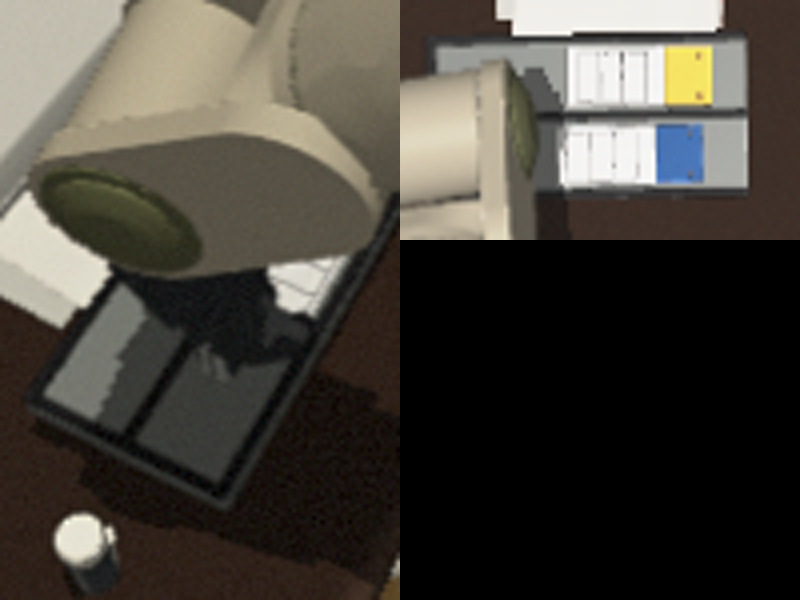

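The picture shows the fingertips (left panel, about (215,360)) hanging over the near lane behind the plate, clear of the fences. I'll lower them slowly to about 42 mm.

play_rows:
  motion:
    - [[0,0,8],[0,0,0]]
    - [[0,0,6],[0,0,0]]
    - [[0,0,2.5],[0,0,0]]
    - [[0,0,1.5],[0,0,0]]
    - [[0,0,0],[0,0,0]]
    - [[0,0,0],[0,0,0]]

```text
time_s: 4.13
eef_pos: [504.2, 207.4, 42.4]
ee_rot: [-0.0, 1.0, 0.008, 0.0]
force: [1.5, -0.1, 0.2]
grip_width: -0.002
```

```bash
python3 -c "
from h import *
st([504.4,180,42])"
```

```text
t 4.13 pos [504.2 207.4  42.4] F [ 1.5 -0.1  0.2] g -0.0 j [ 0.18  0.58  1.64 -0.    0.92  0.16]
shift in tool [-0.2 27.4  0.4]
turn [-0.   -0.01  0.24]
```

play_rows:
  motion:
    - [[0,7,0],[0,0,0]]
    - [[0,7,0],[0,0,0]]
    - [[0,6,0],[0,0,0]]
    - [[0,4,0],[0,0,0]]
    - [[0,4,0],[0,0,0]]
    - [[0,4,0],[0,0,0]]
    - [[0,4,0],[0,0,0]]
    - [[0,4,0],[0,0,0]]
    - [[0,4,0],[0,0,0]]
    - [[0,4,0],[0,0,0]]
    - [[0,4,0],[0,0,0]]
    - [[0,4,0],[0,0,0]]
    - [[0,4,0],[0,0,0]]
    - [[0,4,0],[0,0,0]]
    - [[0,4,0],[0,0,0]]
    - [[0,4,0],[0,0,0]]
    - [[0,4,0],[0,0,0]]
    - [[0,2,0],[0,0,0]]
    - [[0,0,0],[0,0,0]]
    - [[0,0,0],[0,0,0]]

```text
time_s: 5.8
eef_pos: [505.4, 129.3, 42.2]
ee_rot: [0.0, 1.0, 0.008, -0.0]
force: [0.2, -0.4, -0.3]
grip_width: -0.003
```

```bash
cat > look.py <<'E'
from h import *
import sys
st()
b=ctrl.capture("top")[...,::-1]
p=cv2.resize(b[176:232,150:284],(800,334),interpolation=cv2.INTER_CUBIC)
cv2.imwrite(sys.argv[1],p)
hsv=cv2.cvtColor(b[205:223,150:270].copy(),cv2.COLOR_BGR2HSV)
m=((abs(hsv[...,0].astype(int)-108)<14)&(hsv[...,1]>120)).astype(np.uint8)
n,l,s,c=cv2.connectedComponentsWithStats(m);i=1+s[1:,4].argmax();u,v=c[i]+[150,205];print('blue',s[i],c[i]+[150,205],'centre',toz('top',u,v,46).round(1))
x,y,w,h=s[i][:4]
g=b[...,0].astype(float)-b[...,2]   # subpixel: blueness profile
pr=g[205+y+2:205+y+h-2,150+x-6:150+x+w+7].mean(0);mx=np.median(pr[9:-9]);
xs=np.arange(150+x-6,150+x+w+7);f=lambda k:xs[k]+(pr[k]-mx/2)/(pr[k]-pr[k+1])
above=np.where(pr>mx/2)[0];uL=f(above[0]-1);uR=f(above[-1])
print('blue edges y',toz('top',uL,v,46).round(1),toz('top',uR,v,46).round(1))
E
python3 look.py pics/c3.png
```

```text
t 5.8 pos [505.4 129.3  42.2] F [ 0.2 -0.4 -0.3] g -0.0 j [ 0.03  0.54  1.72 -0.    0.89  0.01]
blue [ 82   1  12  14 152] [237.02631579 212.55263158] centre [504.9  14.2  46. ]
blue edges y [504.8  33.4  46. ] [505.1  -5.8  46. ]
```

View pics/c3.png

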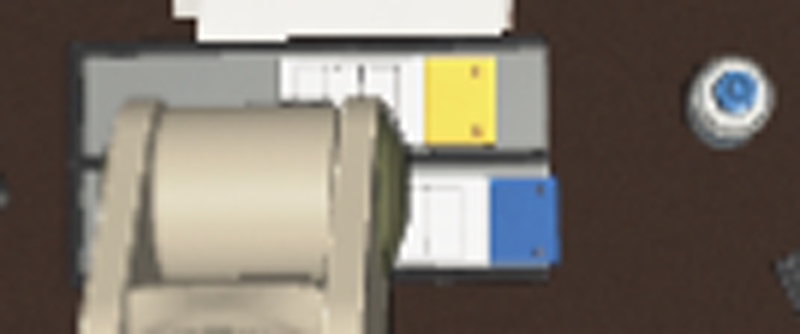

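Lane shows the blue end at crop x 490–557, now just past the lip (≈548), and the yellow plate is unmoved. I'll refine the lip position with edge profiles.

Run:
```python
from h import *
b=cv2.imread('pics/traw.png').astype(float)
print('cam',ray('top',256,192)[0].round(0))
g=b.mean(2)
for nm,r0,r1 in(("near",207,219),("far",188,199)):
  p=g[r0:r1].mean(0);print(nm,'R',p[236:247].round(0),'L',p[157:168].round(0))
  hi=np.median(p[235:240]);lo=np.median(p[245:250]);k=[k for k in range(236,247) if p[k]>(hi+lo)/2>=p[k+1]][-1]
  u=k+(p[k]-(hi+lo)/2)/(p[k]-p[k+1]);print('lip u',u,toz('top',u,(r0+r1-1)/2,40).round(1))
# wall: outer/inner
  for z in(40,48):print('u160..166 y at z',z,[toz('top',u,(r0+r1-1)/2,z)[1].round(1) for u in(162,163,164,165)])
# plate blue edges initial
  d=np.abs(b[r0+1:r1-1,:,0]-b[r0+1:r1-1,:,2]).mean(0);print(d[214:236].round(0))
```

```text
cam [ 452.  -28. 1321.]
near R [168. 168. 168. 169. 170. 175.  50.  50.  50.  50.  50.] L [ 50.  50.  50.  46.  47.  54.  76. 130. 155. 154. 155.]
lip u 241.52946389011962 [505.5  -1.3  40. ]
u160..166 y at z 40 [np.float64(276.0), np.float64(272.5), np.float64(269.0), np.float64(265.5)]
u160..166 y at z 48 [np.float64(274.1), np.float64(270.6), np.float64(267.1), np.float64(263.6)]
[  4.   1.   1.   1.   2. 111. 107. 107. 108. 108. 108. 109. 108.  95.
 107. 108.  68.   3.   3.   3.   3.   3.]
far R [164. 164. 164. 165. 162. 120.  50.  50.  50.  50.  50.] L [ 49.  50.  50.  47.  46.  53.  61. 122. 152. 152. 152.]
lip u 241.18439256377 [573.5   0.7  40. ]
u160..166 y at z 40 [np.float64(277.9), np.float64(274.3), np.float64(270.8), np.float64(267.3)]
u160..166 y at z 48 [np.float64(276.0), np.float64(272.4), np.float64(268.9), np.float64(265.4)]
[  2.   2.   5.   2.   2.   2.   3. 140. 146. 146. 146. 146. 146. 146.
 146. 140. 144. 145. 133.   3.   3.   3.]
```

Lip is at y ≈ −1.5 and the lead at ≈ −6, giving an overhang of about 4.5 mm. It needs about 35.5 mm more.

play_rows:
  motion:
    - [[0,2,0],[0,0,0]]
    - [[0,4,0],[0,0,0]]
    - [[0,4,0],[0,0,0]]
    - [[0,4,0],[0,0,0]]
    - [[0,4,0],[0,0,0]]
    - [[0,4,0],[0,0,0]]
    - [[0,4,0],[0,0,0]]
    - [[0,4,0],[0,0,0]]
    - [[0,2,0],[0,0,0]]
    - [[0,1.5,0],[0,0,0]]
    - [[0,1,0],[0,0,0]]
    - [[0,0,0],[0,0,0]]
    - [[0,0,0],[0,0,0]]
    - [[0,0,0],[0,0,0]]

```text
time_s: 7.02
eef_pos: [506.0, 95.0, 42.3]
ee_rot: [0.0, 1.0, 0.008, 0.0]
force: [-1.4, 0.2, -0.1]
grip_width: 0.001
```

```bash
python3 look.py pics/c4.png
```

```text
t 7.02 pos [506.   95.   42.3] F [-1.4  0.2 -0.1] g 0.0 j [-0.04  0.53  1.74 -0.    0.88 -0.06]
blue [ 92   1  11  14 147] [246.87755102 212.53061224] centre [505.3 -19.9  46. ]
blue edges y [505.2  -1.1  46. ] [505.5 -39.7  46. ]
```

View pics/c4.png

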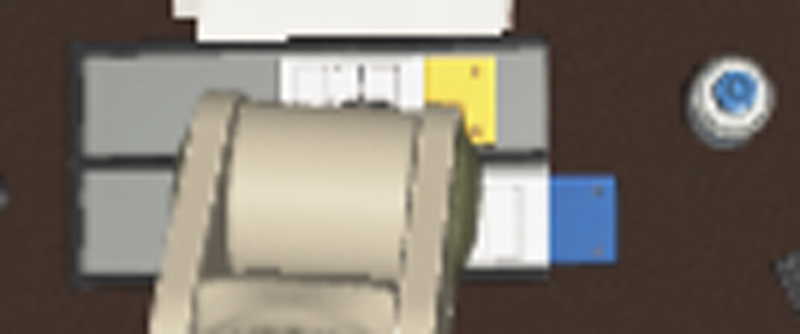

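The blue/white border (crop x≈550) sits at the lip (≈548), so about 39–40 mm sticks out. I'll back off and lift away.

play_rows:
  motion:
    - [[0,-3,0],[0,0,0]]
    - [[0,-8,0],[0,0,0]]
    - [[0,-10,0],[0,0,0]]
    - [[0,0,-10],[0,0,0]]
    - [[0,0,-25],[0,0,0]]
    - [[0,0,-30],[0,0,0]]
    - [[0,0,-35],[0,0,0]]
    - [[0,0,-35],[0,0,0]]
    - [[-20,-20,-20],[0,0,0]]
    - [[-20,-25,0],[0,0,0]]
    - [[-20,-25,0],[0,0,0]]
    - [[-20,-25,0],[0,0,0]]
    - [[-20,-25,0],[0,0,0]]
    - [[-10,-25,0],[0,0,0]]
    - [[0,-30,0],[0,0,0]]
    - [[0,-30,0],[0,0,0]]
    - [[0,-30,0],[0,0,0]]
    - [[0,0,0],[0,0,0]]
    - [[0,0,0],[0,0,0]]

```text
time_s: 8.65
eef_pos: [391.2, 350.1, 197.6]
ee_rot: [0.0, 1.0, 0.01, 0.0]
force: [0.2, 0.2, 0.1]
grip_width: 0.001
```

```bash
python3 look.py pics/c5.png
python3 - <<'E'
from h import *
t=cv2.imread('pics/c5.png')
a=ctrl.capture("scene")[...,::-1]
p=np.zeros((600,800,3),np.uint8);p[:334]=t
p[336:600,:400]=cv2.resize(a[140:272,140:340],(400,264),interpolation=cv2.INTER_CUBIC)
cv2.imwrite('pics/c6.png',p)
E
```

```text
t 8.65 pos [391.2 350.1 197.6] F [0.2 0.2 0.1] g 0.0 j [ 0.51  0.34  1.55 -0.    1.25  0.49]
blue [ 92   1  11  14 147] [246.87755102 212.53061224] centre [505.3 -19.9  46. ]
blue edges y [505.2  -1.   46. ] [505.5 -39.7  46. ]
```

View pics/c6.png

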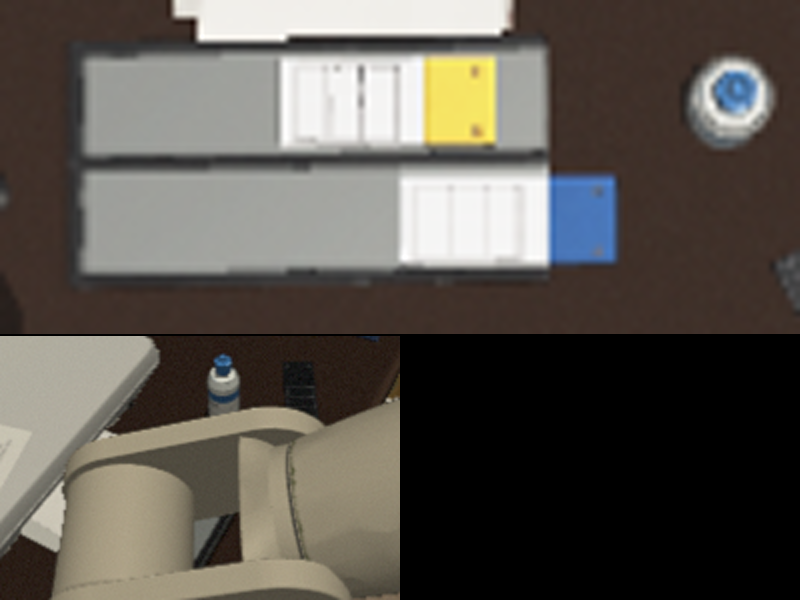

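The plate lies in its lane with its blue end (crop x 550–616) past the lip (548). The yellow plate and bottle are where they were, and the hand is clear.

```bash
python3 -c "
from h import *
print(ctrl.finish_job())"
```

```text
the job is handed in; nothing more can be done
None
```

I pushed the blue-ended plate along its lane with closed fingertips until its blue end stuck out past the ledge's open end. Then I backed the hand off, lifted it away and handed the job in at about 8.7 s.

- **Overhang:** the last top view put it at 38–40 mm, with the blue/white border within about 1–2 mm of the lip. The lip measurement itself is only good to about 2 mm.
- **After letting go:** the plate did not shift when the hand withdrew. It was still flat and straight in its lane.
- **Other things:** the yellow-ended plate and the bottle looked unmoved. I did not check the vial and the slide box again at the end; the arm never went low near either of them.
- **Forces:** readings stayed under 2 N at every check.
- **What disagreed:** early on, the scene camera put the plate and ledge edges 4–7 mm away from where the top camera had them along the lane. I used the top camera. In the last picture the arm hid the ledge from the scene camera, so that view confirmed nothing.

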